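# Crosswise drying stack of crate slats

### The job

Washed slats from a taken-apart fruit crate are stacked crosswise on the rubber mat to dry. First slide the strayed slat of the second layer, without lifting it off, along the two slats beneath it until it lies square across their empty ends (the ends away from its neighbour), its outer edge flush with those ends. Then lay the two loose slats flat on top as the third layer, each directly above and parallel to one of the two bottom slats with its ends in line, leaving the other slats of the stack in place and everything else where it stands.

Things in the scene. Friction and masses are not known exactly. Their poses are not given: they have to be found in the camera images.
- mat: black rubber mat fixed to the table, 270 x 270 x 5; origin at the centre of its underside, on the table. The stack is centred on it: x axis along the bottom slats, from the neighbour slat's end to the empty end (roughly away from the robot), y axis across them, z up.
- slat_a1: wooden slat, 200 long (its x axis) x 30 wide (y) x 18 thick (z), about 70 g; origin at its centre. Bottom layer, lies on the mat along the mat's x, centre 85 from the mat's centre towards mat +y. Loose.
- slat_a2: wooden slat, 200 long (its x axis) x 30 wide (y) x 18 thick (z), about 70 g; origin at its centre. Bottom layer, same, centre 85 towards mat -y. Loose.
- slat_b1: wooden slat, 200 long (its x axis) x 30 wide (y) x 18 thick (z), about 70 g; origin at its centre. Second layer, already right: lies across both bottom slats (along the mat's y) over their ends at mat -x, centre at mat x = -85, outer edge flush with their ends. Loose.
- slat_b2: wooden slat, 200 long (its x axis) x 30 wide (y) x 18 thick (z), about 70 g; origin at its centre. Second layer, the strayed one: lies across both bottom slats, centre at mat x = 5 to 35, askew by up to 0.2 rad; belongs at mat x = +85. Gap to slat_b1 at least 58 at the centre line, 46 at 60 either side; gap between the bottom slats 140. Slides under a push of 1 N.
- slat_c1: wooden slat, 200 long (its x axis) x 30 wide (y) x 18 thick (z), about 70 g; origin at its centre. Loose, lying flat on the table to the robot's right, roughly along the robot's x.
- slat_c2: wooden slat, 200 long (its x axis) x 30 wide (y) x 18 thick (z), about 70 g; origin at its centre. Loose, lying flat on the table to the robot's right, roughly along the robot's x.
- catcher: steel crown-cap catcher, open tray 110 x 75 x 45 high, origin at the centre of its underside; stands beside or between the loose slats. Bystander.
- bottle: closed white plastic milk bottle, diameter 76, 200 high, origin at the centre of its underside. Bystander.
- jar: empty amber glass jar, diameter 80, 100 high, origin at the centre of its underside. Bystander.
- pot1: clear glass yogurt pot, diameter 68, 70 high, origin at the centre of its underside, beyond the stack. Bystander.
- pot2: clear glass yogurt pot, diameter 68, 70 high, origin at the centre of its underside, to the left of the stack. Bystander.
Not all that is in view belongs to the job. What is shaped like the slat_c2 but green or purple is not meant. Leave any pink look-alike of the slat_a2 alone.

How it is judged:
By the outcome, as a careful person would: the job done as asked, in the order asked, and still so for the second after the job is handed in, with the robot touching nothing.
It also fails if it takes over 69 s, if anything falls off the work surface, if the arm or the gripper's body presses on something with over 40 N, if the wrist force passes 120 N, or if a joint passes its speed limit or range.

### The arm

A 7-joint arm with a two-finger parallel gripper is mounted at the origin on the work surface. World frame = base frame: x ahead of the robot, y to its left, z up, the work surface at z = 0. Lengths are in m, angles in rad, forces in N, time in s.
With the tool pointing down it reaches from about 0.4 to 0.85 m from the base axis. Payload 10.4 kg.
Tool frame: the origin (TCP) lies at the very end of the fingers, on their centre line; the grasp point (between the pads) lies 19 mm behind it; x points along the fingers, z is the direction in which the jaws open and shut, and the axes are right-handed (so a half turn about x gives the same grasp; the last joint's range is limited). The gripper opens to 85 mm and grips with 20 to 120 N. Pads are 22 mm wide; open, the fingers measure 114 mm over their backs; the gripper's body (76 mm by 85 mm) begins 54 mm behind the grasp point. The pads swing forward as they close: fully open they stand 13 mm farther back than shut.
Start: joints at [1.089, 0.332, -0.065, 1.46, 0.022, 1.35, -0.088], TCP at [0.277, -0.56, 0.231] pointing down, gripper open.
Joint ranges: [-2.6, 2.6], [-0.5, 2.12], [-1.47, 1.34], [0.16, 2.42], [-1.27, 4.41], [0.06, 2.06], [-2.6, 2.6]. Speed limits (rad/s): [2.22, 2.22, 2.79, 2.79, 3.14, 3.14, 3.14].

### API

Orientations are given as a unit quaternion [x, y, z, w].
In Python, from workcell import telemetry, viewer, manip, spot_in, mark_of gives the robot as it stands. The module is installed in compiled form; this text tells all that it offers.
- The arm moves only by the shell command python3 -m crank 'ROWS' [FORCE]. ROWS is JSON, a list of rows, each a list of 3 entries, a list of its own where there are three numbers: the closure, from 0 (fully open) to 1 (shut), then the shift along the world's x, y, z in cm, then the turn, a rotation vector about the world's x, y, z in rad. A call has 1 to 12 rows; each row shifts and turns the commanded pose from where the row before left it; what a row does not reach is not made up. A row lasts 1/12 s, in which the tool goes at most 41.7 mm and 7.16 degrees, less where a joint would pass 70% of its speed; a pose out of reach is approached as far as the arm can. A call with a gripper value outside its range is refused whole. The fingers move at their own pace and stop on an object; FORCE is the grip in N (left out, the last holds). Time passes only in rows, so rows that do not move let the fingers close. It gives the time, the measured TCP pose, the force and the opening at its end, in the units of the state.
- telemetry.get_obs(): the state, without advancing time (a new reading comes with each control period).
- viewer.camera(name): name is "scene" or "top"; returns a dict with "frame" (400x640x3 uint8, red, green, blue), "intrinsics" (3x3 intrinsics, pixels), "cam_to_world" (4x4, takes a point from camera to world coordinates). Camera axes: x right, y up, looking along -z (the intrinsics and any distortion apply to the point x, -y, -z); pixel columns grow to the right and rows downward; lengths in m; the calibration is good to about 2 mm. A picture is of the moment at which its call begins. There is no depth.
- manip.hand_in(): hands the job in, once; it reports no verdict.
Trained networks look in a picture, given as the dict that the camera call returned (one of the last four; its "shot" number tells which), for a name from the list of things; names that differ only in an ending like _2 or _b are one class to them, and where a whole thing is asked for, a point or a joint stands for the part that bears it (a point fixed in the world has none). Each returns a list of dicts, best first, with "conf" (0 to 1); they miss things now and then, are a little off and sometimes report something else, mostly with a low value. They report only what shows in the picture. A call takes as long as a camera call. They do not tell look-alikes from the thing itself.
- spot_in(thing, picture): "location" ([x, y, z] in m, in the coordinates of the camera as it stood for that picture, good to about 4 mm: the middle of the surface that is visible of it).
- mark_of(thing, picture): "location" ([x, y, z] in m, in the coordinates of the camera as it stood for that picture, good to about 4 mm: a listed point, or the origin of a listed thing).
The state is a dict: "clock": time; "joint_pos": joint angles; "joint_velocities": joint speeds; "tau": joint torques, N m; "position": TCP position; "ee_rot": TCP orientation; "ft_force": force on the tool from outside, world axes, zero at the start; "torque": the same for the moment, N m; "grip_width": opening from 0.0 (shut) to 1.0 (fully open).
Only numpy, scipy, OpenCV 4.12 (cv2) and the standard library are available. Lean on these libraries where they do the work, as an engineer would, in place of code of your own. Each camera call takes 0.05 s, during which the arm holds its last target. There are 200 camera calls.

## Working session

There is one attempt and no reset: what is moved stays moved. The work goes in short steps, Python scripts to look and compute and a shell command to move; the robot and the scene stay as the last step left them, time stands still between calls to the robot, and variables do not carry over. Pictures are saved under pics/ and viewed, about 8 in all and at most 12, crops included, and the job is handed in when it is done.

```bash
mkdir -p pics
cat > h.py <<'E'
import numpy as np, cv2
from workcell import telemetry, viewer, manip, spot_in, mark_of
def cam(n): return viewer.camera(n)
def save(p,f,crop=None,k=1):
    im=p["frame"][:,:,::-1]
    if crop: im=im[crop[1]:crop[3],crop[0]:crop[2]]
    cv2.imwrite(f,cv2.resize(im,None,fx=k,fy=k,interpolation=cv2.INTER_CUBIC))
def w(p,l): return (np.array(p["cam_to_world"])@np.r_[l,1])[:3]
def proj(p,X):
    c=np.linalg.inv(p["cam_to_world"])@np.r_[X,1]; q=np.array(p["intrinsics"])@[c[0],-c[1],-c[2]]; return q[:2]/q[2]
def ray(p,uv,z):
    T=np.array(p["cam_to_world"]); d=np.linalg.inv(p["intrinsics"])@[uv[0],uv[1],1]; d=T[:3,:3]@[d[0],-d[1],-d[2]]
    o=T[:3,3]; return o+d*(z-o[2])/d[2]
E
python3 - <<'E'
from h import *
s=telemetry.get_obs(); print({k:np.round(v,3) for k,v in s.items()})
for n in("top","scene"):
    p=cam(n); save(p,f"pics/{n}0.png"); print(p.keys(),np.round(p["cam_to_world"],3),np.round(p["intrinsics"],1))
    for t in["mat","slat_a1","catcher","bottle","jar","pot1"]:
        for d in mark_of(t,p): x=w(p,d["location"]); print(n,t,round(d["conf"],2),np.round(x,3),np.round(proj(p,x)), [k for k in d if k not in("conf","location")])
E
```

```text
{'clock': np.float64(0.0), 'joint_pos': array([ 1.089,  0.333, -0.065,  1.461,  0.022,  1.35 , -0.088]), 'joint_velocities': array([ 0.001,  0.   ,  0.002,  0.   , -0.   ,  0.001, -0.001]), 'tau': array([-0.0000e+00, -6.2545e+01,  4.9000e-02, -3.9160e+01,  1.6000e-02,
        1.0000e-02, -0.0000e+00]), 'position': array([ 0.277, -0.56 ,  0.231]), 'ee_rot': array([ 0.373,  0.601, -0.373,  0.6  ]), 'ft_force': array([ 0.332, -0.262,  0.094]), 'torque': array([0.023, 0.021, 0.013]), 'grip_width': np.float64(0.996)}
dict_keys(['frame', 'intrinsics', 'cam_to_world', 'shot']) [[-0.024  0.995 -0.096  0.343]
 [-1.    -0.024 -0.    -0.036]
 [-0.003  0.096  0.995  1.77 ]
 [ 0.     0.     0.     1.   ]] [[495.2   0.  321.5]
 [  0.  495.2 190.4]
 [  0.    0.    1. ]]
top mat 0.63 [ 0.524  0.098 -0.002] [284. 189.] []
top slat_a1 0.77 [0.505 0.02  0.014] [306. 193.] []
top slat_a1 0.59 [0.231 0.287 0.011] [232. 272.] []
top catcher 0.92 [ 0.519 -0.141  0.003] [351. 188.] []
top catcher 0.69 [0.533 0.097 0.03 ] [284. 185.] []
top bottle 0.96 [ 0.753 -0.227 -0.001] [373. 124.] []
top bottle 0.47 [0
[... 365 characters left out ...]
 [[426.6   0.  321.2]
 [  0.  426.6 201.8]
 [  0.    0.    1. ]]
scene mat 0.91 [0.517 0.102 0.001] [337. 179.] []
scene slat_a1 0.89 [0.226 0.284 0.016] [293. 121.] []
scene slat_a1 0.78 [0.496 0.021 0.017] [322. 190.] []
scene slat_a1 0.68 [0.522 0.101 0.037] [339. 174.] []
scene slat_a1 0.62 [0.541 0.182 0.015] [352. 164.] []
scene catcher 0.71 [ 0.514 -0.137  0.003] [307. 228.] []
scene bottle 0.93 [ 0.75  -0.222  0.002] [359. 276.] []
scene jar 0.86 [0.404 0.495 0.005] [353. 104.] []
scene pot1 0.69 [0.645 0.454 0.002] [403. 129.] []
scene pot1 0.57 [0.794 0.086 0.001] [405. 210.] []
scene pot1 0.52 [0.496 0.022 0.016] [323. 190.] []
scene pot1 0.24 [ 0.518  0.101 -0.   ] [337. 180.] []
```

Run:
```python
import cv2
a=cv2.imread("pics/top0.png")[100:300,150:450]; cv2.imwrite("pics/top0c.png",cv2.resize(a,None,fx=2.66,fy=2.66,interpolation=cv2.INTER_CUBIC))
```

```text
(no output)
```

View pics/top0c.png

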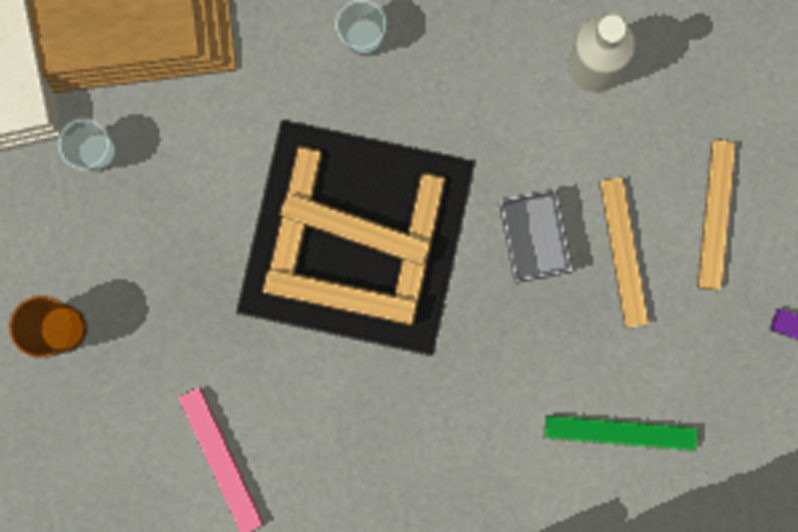

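View pics/scene0.png

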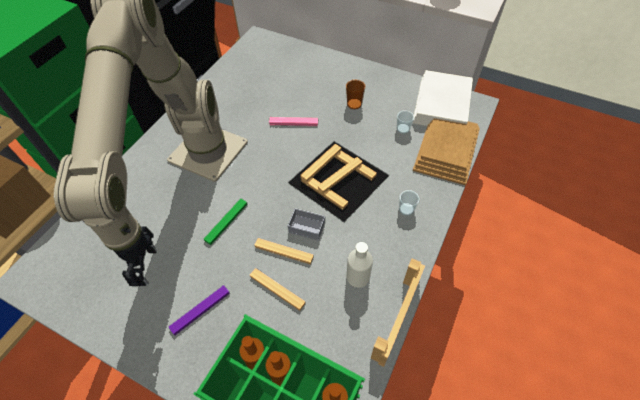

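The top crop (625,252) and (717,214) shows the two loose wood-coloured slats right of the catcher. The green (620,432), purple (787,322) and pink (222,460) pieces are look-alikes and stay put. The stack on the mat is centred near (355,237), with b2 tilted.

Next I'll measure the poses metrically.

```bash
cat > meas.py <<'E'
from h import *
def mask(p,kind):
    f=p["frame"]; hsv=cv2.cvtColor(f,cv2.COLOR_RGB2HSV)
    if kind=="wood": return ((hsv[...,0]>9)&(hsv[...,0]<28)&(hsv[...,1]>85)&(hsv[...,2]>110)).astype(np.uint8)
    return (f.max(2)<60).astype(np.uint8)
def warp(p,img,z,x0,y0,x1,y1,r=0.0005):
    # metric image: column -> x, row -> y
    nx,ny=int((x1-x0)/r),int((y1-y0)/r)
    W=np.float32([[x0,y0],[x1,y0],[x1,y1],[x0,y1]]); P=np.float32([proj(p,[*a,z]) for a in W])
    H=cv2.getPerspectiveTransform(P,np.float32([[0,0],[nx,0],[nx,ny],[0,ny]]))
    return cv2.warpPerspective(img,H,(nx,ny),flags=cv2.INTER_LINEAR)
def rect(pts):
    (c,s,a)=cv2.minAreaRect(np.float32(pts)*1000); 
    return np.round(c,1),np.round(s,1),round(a,2)
def loose(p,z=0.018):
    out=[]
    for x,y in [(0.505,-0.215),(0.54,-0.31)]:
        pass
    m=(cv2.GaussianBlur(warp(p,mask(p,"wood")*255,z,0.3,-0.5,0.75,-0.17),(0,0),2)>127).astype(np.uint8)
    for c in cv2.findContours(m,cv2.RETR_EXTERNAL,cv2.CHAIN_APPROX_NONE)[0]:
        if cv2.contourArea(c)>10000: out.append(rect(c[:,0]*0.0005+[0.3,-0.5]))
    return out
if __name__=="__main__":
    for n in("top","scene"):
        p=cam(n); print(n,loose(p))
        f=p["frame"].max(2)
        d=warp(p,((f<70)|(mask(p,"wood")>0)).astype(np.uint8)*255,0.005,0.34,-0.1,0.72,0.3)
        d=(cv2.GaussianBlur(d,(0,0),2)>127).astype(np.uint8)
        d=cv2.morphologyEx(d,cv2.MORPH_OPEN,np.ones((25,25)))
        c=max(cv2.findContours(d,cv2.RETR_EXTERNAL,cv2.CHAIN_APPROX_NONE)[0],key=cv2.contourArea)
        print("mat",rect(c[:,0]*0.0005+[0.34,-0.1]))
E
python3 meas.py
```

```text
top [(array([ 492.6, -257.2]), array([201.8,  34.6]), 7.93), (array([ 540.1, -382.7]), array([ 35.5, 202.9]), 81.91)]
mat (array([523.9, 100.6]), array([271. , 270.2]), 76.37)
scene [(array([ 491., -258.]), array([203.2,  38.9]), 7.86), (array([ 538.1, -383.5]), array([ 35.5, 203.4]), 81.82)]
mat (array([520.1, 103.5]), array([270.2, 269.9]), 76.47)
```

```bash
cat > stack.py <<'E'
from meas import *
MAT={"top":(.5239,.1006,-13.6),"scene":(.5201,.1035,-13.55)}
def mw(p,n,img,z,r=0.0005,h=0.15):
    cx,cy,a=MAT[n]; a=np.radians(a); R=np.array([[np.cos(a),-np.sin(a)],[np.sin(a),np.cos(a)]])
    N=int(2*h/r); Q=np.float32([[-h,-h],[h,-h],[h,h],[-h,h]])
    P=np.float32([proj(p,[*(R@q+[cx,cy]),z]) for q in Q])
    H=cv2.getPerspectiveTransform(P,np.float32([[0,0],[N,0],[N,N],[0,N]]))
    return cv2.warpPerspective(img,H,(N,N),flags=cv2.INTER_LINEAR)
def runs(v,r=0.5,h=150):
    b=np.flatnonzero(np.diff(np.r_[0,(v>127).astype(int),0])); return [(b[i]*r-h,b[i+1]*r-h) for i in range(0,len(b),2) if b[i+1]-b[i]>12]
if __name__=="__main__":
    import sys
    ims=[]
    for n in("top","scene"):
        p=cam(n)
        for z,what in((.041,"b"),(.023,"a")):
            m=mw(p,n,cv2.GaussianBlur(mask(p,"wood")*255,(0,0),.7),z)
            if what=="b":
                for y in(-60,-40,0,40,60): print(n,"b edges in x at y",y,runs(m[int((y+150)*2)]))
            else:
                for x in(-60,-50,-40,60,80): print(n,"a edges in y at x",x,runs(m[:,int((x+150)*2)]))
                for y in(-85,85): print(n,"a x-range at y",y,runs(m[int((y+150)*2)]))
        ims.append(mw(p,n,p["frame"],.041,0.00075))
    cv2.imwrite(sys.argv[1],np.hstack(ims)[:,:,::-1])
E
python3 stack.py pics/st1.png
```

```text
top b edges in x at y -60 [(np.float64(-101.5), np.float64(-70.0)), (np.float64(-17.5), np.float64(15.0))]
top b edges in x at y -40 [(np.float64(-101.5), np.float64(-70.5)), (np.float64(-16.0), np.float64(16.5))]
top b edges in x at y 0 [(np.float64(-101.0), np.float64(-70.0)), (np.float64(-10.5), np.float64(22.0))]
top b edges in x at y 40 [(np.float64(-100.0), np.float64(-70.0)), (np.float64(-5.0), np.float64(27.0))]
top b edges in x at y 60 [(np.float64(-100.0), np.float64(-70.5)), (np.float64(-2.5), np.float64(29.5))]
top a edges in y at x -60 [(np.float64(-99.5), np.float64(-68.5)), (np.float64(70.0), np.float64(101.5))]
top a edges in y at x -50 [(np.float64(-99.0), np.float64(-69.5)), (np.float64(71.0), np.float64(101.0))]
top a edges in y at x -40 [(np.float64(-100.0), np.float64(-68.0)), (np.float64(70.0), np.float64(102.0))]
top a edges in y at x 60 [(np.float64(-100.0), np.float64(-68.0)), (np.float64(70.5), np.float64(100.5))]
top a edges in y at x 80 [(np.float64(-99.5), np.float64(-69.5)), (np.float64(71.0), np.float64(101.0))]
top a x-range at y -85 [(np.float64(-100.
[... 564 characters left out ...]
.0), np.float64(109.0))]
scene a edges in y at x -60 [(np.float64(-105.0), np.float64(-67.0)), (np.float64(65.5), np.float64(104.5))]
scene a edges in y at x -50 [(np.float64(-104.5), np.float64(-66.5)), (np.float64(65.5), np.float64(104.5))]
scene a edges in y at x -40 [(np.float64(-103.5), np.float64(-66.0)), (np.float64(64.0), np.float64(105.0))]
scene a edges in y at x 60 [(np.float64(-103.0), np.float64(-66.0)), (np.float64(65.0), np.float64(105.0))]
scene a edges in y at x 80 [(np.float64(-103.5), np.float64(-66.5)), (np.float64(65.5), np.float64(104.5))]
scene a x-range at y -85 [(np.float64(-111.5), np.float64(101.5))]
scene a x-range at y 85 [(np.float64(-112.5), np.float64(101.5))]
```

View pics/st1.png

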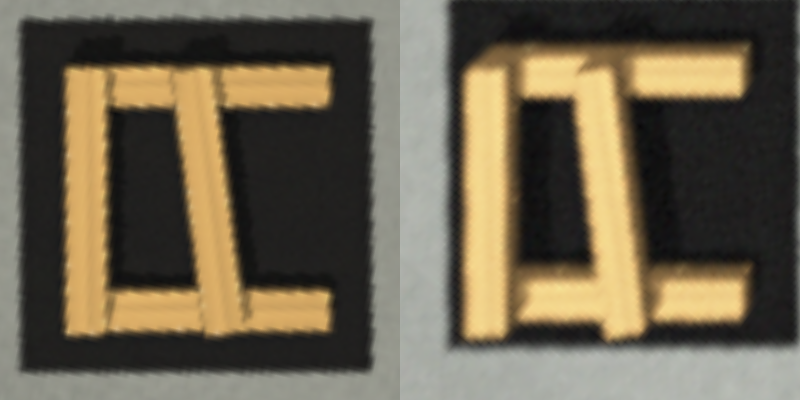

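```bash
cat > plan.py <<'E'
from h import *
import sys
from scipy.spatial.transform import Rotation as R
# args: x y z (m) jawyaw(deg): prints shift cm & turn rad about z
def plan(x,y,z,yaw):
    s=telemetry.get_obs(); M=R.from_quat(s["ee_rot"]).as_matrix(); j=np.degrees(np.arctan2(M[1,2],M[0,2]))
    t=(yaw-j+90)%180-90
    return "shift cm",np.round((np.array([x,y,z])-s["position"])*100,2),"turn z",round(np.radians(t),3),"jaw",round(j,1),"xax",np.round(M[:,0],3),"q",np.round(s["joint_pos"],2)
def mat(u,v,c=(.522,.102),a=-13.6):
    a=np.radians(a); return c[0]+u*np.cos(a)-v*np.sin(a), c[1]+u*np.sin(a)+v*np.cos(a)
if __name__=="__main__":
    print(*plan(*mat(-.043,0),.013,76.4)); print(mat(1,0),mat(.085,.085),mat(0,.085),mat(0,-.085))
E
python3 plan.py
```

```text
shift cm [ 20.34  67.25 -21.84] turn z -0.696 jaw -63.7 xax [ 0. -0. -1.] q [ 1.09  0.33 -0.06  1.46  0.02  1.35 -0.09]
(np.float64(1.4939610005785462), np.float64(-0.13314211310259)) (np.float64(0.6246037646628966), np.float64(0.1646296054354563)) (np.float64(0.5419870796137202), np.float64(0.18461668504917644)) (np.float64(0.5020129203862799), np.float64(0.019383314950823557))
```

```bash
python3 -m crank '[[0,[1.2,3,0],[0,0,-0.035]],[0,[1.2,3,0],[0,0,-0.035]],[0,[1.2,3,0],[0,0,-0.035]],[0,[1.2,3,0],[0,0,-0.035]],[0,[1.2,3,0],[0,0,-0.035]],[0,[1.2,3,0],[0,0,-0.035]],[0,[1.2,3,0],[0,0,-0.035]],[0,[1.2,3,0],[0,0,-0.035]],[0,[1.2,3,0],[0,0,-0.035]],[0,[1.2,3,0],[0,0,-0.035]]]'
python3 -m crank '[[0,[0.8,3,0],[0,0,-0.035]],[0,[0.8,3,0],[0,0,-0.035]],[0,[0.8,3,0],[0,0,-0.035]],[0,[0.8,3,0],[0,0,-0.035]],[0,[0.8,3,0],[0,0,-0.035]],[0,[0.8,3,0],[0,0,-0.035]],[0,[0.8,3,0],[0,0,-0.035]],[0,[0.8,3,0],[0,0,-0.035]],[0,[0.8,3,0],[0,0,-0.035]],[0,[0.8,3,0],[0,0,-0.035]],[0,[0,3,0],[0,0,0]],[0,[0,0,0],[0,0,0]]]'; python3 plan.py
```

```text
clock: 1.73
position: [0.3971, -0.2589, 0.2316]
ee_rot: [0.472, 0.526, -0.473, 0.526]
ft_force: [0.4, 0.1, -0.3]
grip_width: 1.005
clock: 2.73
position: [0.4764, 0.0761, 0.2318]
ee_rot: [0.556, 0.439, -0.554, 0.438]
ft_force: [-0.9, 0.6, 0.8]
grip_width: 1.0
shift cm [  0.38   3.6  -21.88] turn z -0.004 jaw -103.4 xax [ 0.001  0.002 -1.   ] q [ 0.4   0.06 -0.66  1.79  0.03  1.3  -2.08]
(np.float64(1.4939610005785462), np.float64(-0.13314211310259)) (np.float64(0.6246037646628966), np.float64(0.1646296054354563)) (np.float64(0.5419870796137202), np.float64(0.18461668504917644)) (np.float64(0.5020129203862799), np.float64(0.019383314950823557))
```

```bash
python3 -m crank '[[0,[0.2,1.8,-1],[0,0,0]],[0,[0.2,1.8,-2],[0,0,0]],[0,[0,0,-3],[0,0,0]],[0,[0,0,-3],[0,0,0]],[0,[0,0,-3],[0,0,0]],[0,[0,0,-2],[0,0,0]],[0,[0,0,-1],[0,0,0]],[0,[0,0,0],[0,0,0]],[0,[0,0,0],[0,0,0]]]'; python3 plan.py|head -1
python3 - <<'E'
from h import *
a=cam("top");b=cam("scene")
save(a,"pics/a.png",(220,130,370,250),2.66);save(b,"pics/b.png",(270,120,420,240),2.66)
cv2.imwrite("pics/chk1.png",np.hstack([cv2.imread("pics/a.png"),cv2.imread("pics/b.png")]))
E
```

```text
clock: 3.48
position: [0.4811, 0.1057, 0.082]
ee_rot: [0.557, 0.436, -0.556, 0.436]
ft_force: [0.3, -1.2, 1.6]
grip_width: 1.001
shift cm [-0.09  0.64 -6.9 ] turn z 0.004 jaw -103.8 xax [ 0.  0. -1.] q [ 0.3   0.26 -0.67  1.94  0.19  1.   -2.27]
```

View pics/chk1.png

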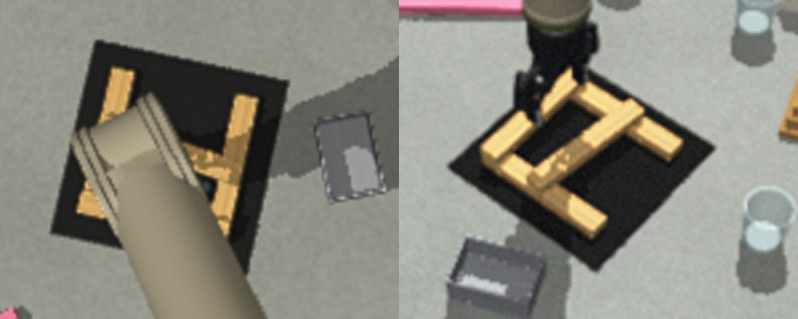

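The right half (scene view) shows the open fingers between b1 and b2, around (540,95). The left half (top view) has the arm hiding the gap, though the tool lines up over it. I'll lower it now.

```bash
python3 -m crank '[[0,[-0.1,0.6,-1],[0,0,0]],[0,[0,0,-1.5],[0,0,0]],[0,[0,0,-1.5],[0,0,0]],[0,[0,0,-1.2],[0,0,0]],[0,[0,0,-1],[0,0,0]],[0,[0,0,-0.7],[0,0,0]],[0,[0,0,0],[0,0,0]],[0,[0,0,0],[0,0,0]]]'; python3 plan.py|head -1
```

```text
clock: 4.25
position: [0.4798, 0.1118, 0.0123]
ee_rot: [-0.556, -0.436, 0.557, -0.436]
ft_force: [-0.4, -0.1, 1.4]
grip_width: 1.002
shift cm [0.04 0.03 0.07] turn z 0.004 jaw -103.8 xax [-0.  0. -1.] q [ 0.25  0.37 -0.64  1.99  0.29  0.87 -2.36]
```

```bash
python3 -m crank '[[0,[0.58,-0.14,0],[0,0,0]],[0,[0.58,-0.14,0],[0,0,0]],[0,[0.58,-0.14,0],[0,0,0]],[0,[0.58,-0.14,0],[0,0,0]],[0,[0.58,-0.14,0],[0,0,0]],[0,[0.58,-0.14,0],[0,0,0]],[0,[0.58,-0.14,0],[0,0,0]],[0,[0.58,-0.14,0],[0,0,0]],[0,[0,0,0],[0,0,0]]]'
python3 -m crank '[[0,[0.58,-0.14,0],[0,0,0]],[0,[0.58,-0.14,0],[0,0,0]],[0,[0.58,-0.14,0],[0,0,0]],[0,[0.58,-0.14,0],[0,0,0]],[0,[0.58,-0.14,0],[0,0,0]],[0,[0.4,-0.1,0],[0,0,0]],[0,[0.4,-0.1,0],[0,0,0]],[0,[0,0,0],[0,0,0]],[0,[0,0,0],[0,0,0]]]'; python3 -c "
from plan import *
print(*plan(*mat(.059,0),.013,76.4))"; python3 stack.py pics/st2.png | grep edges
```

```text
clock: 5.0
position: [0.5274, 0.1, 0.0124]
ee_rot: [0.557, 0.436, -0.556, 0.436]
ft_force: [-0.3, -0.3, 0.7]
grip_width: 0.999
clock: 5.75
position: [0.5633, 0.0914, 0.0123]
ee_rot: [-0.557, -0.436, 0.557, -0.436]
ft_force: [-0.0, -0.2, -0.0]
grip_width: 0.999
shift cm [ 1.6  -0.33  0.07] turn z 0.004 jaw -103.8 xax [-0.  0. -1.] q [ 0.24  0.51 -0.59  1.79  0.34  0.94 -2.3 ]
top b edges in x at y -60 [(np.float64(63.5), np.float64(81.5))]
top b edges in x at y -40 []
top b edges in x at y 0 [(np.float64(-101.0), np.float64(-70.0))]
top b edges in x at y 40 [(np.float64(-100.0), np.float64(-70.0))]
top b edges in x at y 60 [(np.float64(-100.0), np.float64(-70.5))]
top a edges in y at x -60 [(np.float64(70.0), np.float64(101.5))]
top a edges in y at x -50 [(np.float64(71.0), np.float64(101.0))]
top a edges in y at x -40 [(np.float64(70.0), np.float64(102.0))]
top a edges in y at x 60 [(np.float64(-99.0), np.float64(-69.5))]
top a edges in y at x 80 [(np.float64(-97.0), np.float64(-43.5))]
scene b edges in x at y -60 [(np.float64(-104.0), np.float64(-65.5)), (np.float64(53.5), np.float64(86.5))]
scene b edges in x at y -40 [(np.float64(-102.0), np.float64(-66.5)), (np.float64(53.5), np.float64(86.5))]
scene b edges in x at y 0 [(np.float64(-104.0), np.float64(-63.0)), (np.float64(51.0), np.float64(86.5))]
scene b edges in x at y 40 [(np.float64(-103.5), np.float64(-67.0)), (np.float64(53.0), np.float64(86.5))]
scene b edges in x at y 60 [(np.float64(-104.5), np.float64(-53.0)), (np.float64(43.5), np.float64(109.0))]
scene a edges in y at x -60 [(np.float64(-105.5), np.float64(-67.0))]
scene a edges in y at x -50 [(np.float64(-104.5), np.float64(-66.5))]
scene a edges in y at x -40 [(np.float64(-104.5), np.float64(-66.0))]
scene a edges in y at x 60 [(np.float64(-105.0), np.float64(119.0))]
scene a edges in y at x 80 [(np.float64(-104.0), np.float64(-66.0)), (np.float64(66.0), np.float64(103.0))]
```

View pics/st2.png

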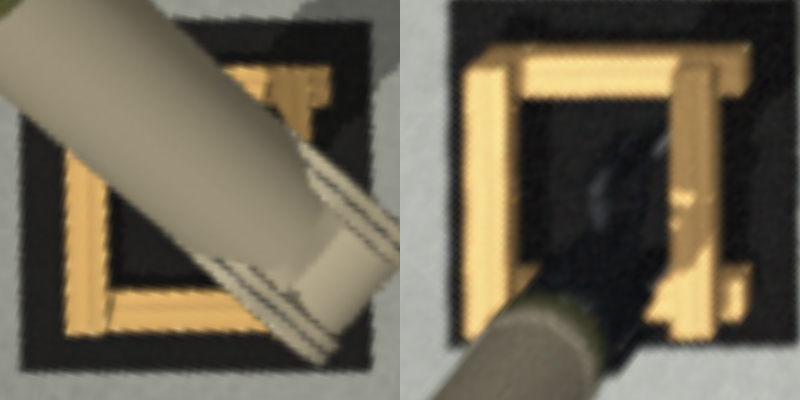

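Pushed b2 is now square: in the right half it runs vertically at x≈695 with about 16 mm to go. I'll push 15 mm more, back off 10 mm, raise, and measure from the top.

```bash
python3 -m crank '[[0,[0.36,-0.09,0],[0,0,0]],[0,[0.36,-0.09,0],[0,0,0]],[0,[0.36,-0.09,0],[0,0,0]],[0,[0.36,-0.09,0],[0,0,0]],[0,[0,0,0],[0,0,0]],[0,[0,0,0],[0,0,0]],[0,[0,0,0],[0,0,0]]]'
python3 -m crank '[[0,[-1,0.24,0],[0,0,0]],[0,[-1,0.24,0],[0,0,0]],[0,[0,0,2],[0,0,0]],[0,[0,0,3],[0,0,0]],[0,[0,0,3],[0,0,0]],[0,[-2.5,-2.5,2],[0,0,0]],[0,[-2.5,-2.5,0],[0,0,0.1]],[0,[-2,-3,0],[0,0,0.1]],[0,[0,-3.5,0],[0,0,0.1]],[0,[0,-3.5,0],[0,0,0.1]],[0,[0,-3.5,0],[0,0,0]],[0,[0,-3,0],[0,0,0]]]'; python3 stack.py pics/st3.png | grep -v scene; python3 plan.py|head -1
```

```text
clock: 6.43
position: [0.5776, 0.0879, 0.0123]
ee_rot: [-0.556, -0.436, 0.557, -0.436]
ft_force: [-0.5, -0.7, -0.4]
grip_width: 0.998
clock: 7.43
position: [0.487, -0.125, 0.1126]
ee_rot: [0.459, 0.538, -0.459, 0.538]
ft_force: [0.8, 0.1, -0.3]
grip_width: 1.0
top b edges in x at y -60 [(np.float64(-101.5), np.float64(-70.0)), (np.float64(67.0), np.float64(99.5))]
top b edges in x at y -40 [(np.float64(-101.5), np.float64(-70.5)), (np.float64(66.5), np.float64(99.0))]
top b edges in x at y 0 [(np.float64(-101.0), np.float64(-70.0)), (np.float64(68.0), np.float64(97.5))]
top b edges in x at y 40 [(np.float64(-100.0), np.float64(-70.0)), (np.float64(67.0), np.float64(99.5))]
top b edges in x at y 60 [(np.float64(-100.0), np.float64(-70.5)), (np.float64(66.5), np.float64(99.0))]
top a edges in y at x -60 [(np.float64(-99.5), np.float64(-68.5)), (np.float64(70.0), np.float64(101.5))]
top a edges in y at x -50 [(np.float64(-99.0), np.float64(-69.5)), (np.float64(71.0), np.float64(101.0))]
top a edges in y at x -40 [(np.float64(-100.0), np.float64(-68.0)), (np.float64(70.0), np.float64(102.0))]
top a edges in y at x 60 [(np.float64(-100.0), np.float64(-68.0)), (np.float64(70.5), np.float64(100.5))]
top a edges in y at x 80 [(np.float64(-99.5), np.float64(105.0))]
top a x-range at y -85 [(np.float64(-100.0), np.float64(100.5))]
top a x-range at y 85 [(np.float64(-100.5), np.float64(100.5))]
shift cm [-0.66 24.01 -9.92] turn z -0.389 jaw -81.3 xax [-0.    -0.002 -1.   ] q [ 0.7   0.22 -0.59  1.89  0.14  1.06 -1.37]
```

View pics/st3.png

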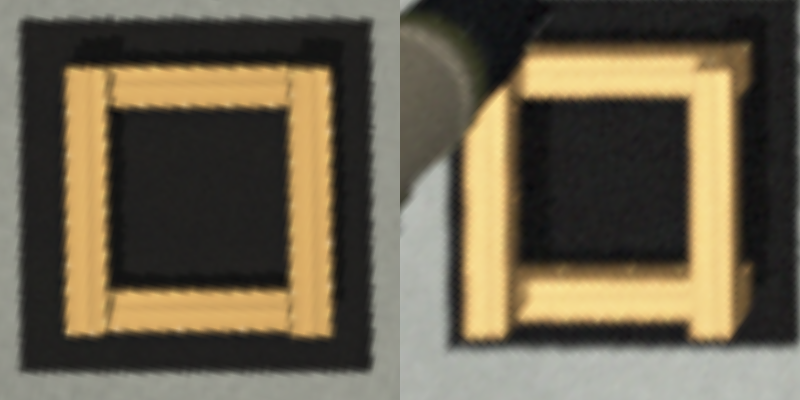

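b2 is square and its outer edge is within about 1 mm of the a-ends (99 against 100 mm). In the left half it spans rows 66–336 at column 310, the same rows as b1. That step is done. Next is c1, the wood slat at crop (625,252): it is the nearer of the only two wood-coloured loose slats.

```bash
python3 -m crank '[[0.2,[0.05,-3.5,0],[0,0,-0.014]],[0.3,[0.1,-3.5,0],[0,0,0]],[0.3,[0.1,-3.5,0],[0,0,0]],[0.3,[0.1,-2.6,0],[0,0,0]],[0.3,[0,0,-2],[0,0,0]],[0.3,[0,0,-2.5],[0,0,0]],[0.3,[0,0,-2],[0,0,0]],[0.3,[0,0,0],[0,0,0]],[0.3,[0,0,0],[0,0,0]]]' 40
python3 - <<'E'
from plan import *
print(*plan(.4915,-.2575,.003,97.9))
p=cam("top");q=cam("scene"); save(p,"pics/a.png",(330,120,450,240),3.3); save(q,"pics/b.png",(230,200,350,320),3.3)
cv2.imwrite("pics/c1.png",np.hstack([cv2.imread("pics/a.png"),cv2.imread("pics/b.png")]))
E
```

```text
clock: 8.28
position: [0.4907, -0.2523, 0.047]
ee_rot: [0.462, 0.536, -0.462, 0.534]
ft_force: [0.8, -0.6, 0.6]
grip_width: 0.7
shift cm [ 0.08 -0.52 -4.4 ] turn z -0.008 jaw -81.7 xax [-0.002  0.001 -1.   ] q [ 0.8   0.4  -0.48  1.83  0.22  0.97 -1.2 ]
```

View pics/c1.png

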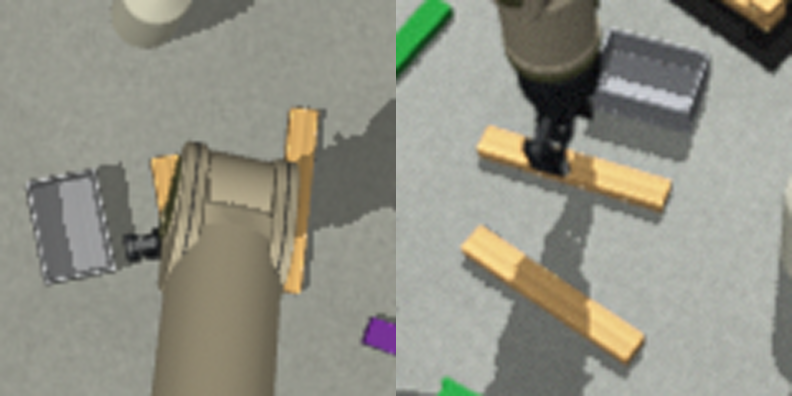

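The picture shows plain wood, with the gripper straddling c1 at right-half (575,165) and clear of the catcher. The other wood slat is c2 at (550,295). I'll descend, grip and lift.

```bash
python3 -m crank '[[0.3,[0.1,-0.5,-1],[0,0,-0.008]],[0.3,[0,0,-1.4],[0,0,0]],[0.3,[0,0,-1.2],[0,0,0]],[0.3,[0,0,-0.8],[0,0,0]],[0.3,[0,0,0],[0,0,0]],[0.9,[0,0,0],[0,0,0]],[0.9,[0,0,0],[0,0,0]],[0.9,[0,0,0],[0,0,0]],[0.9,[0,0,0],[0,0,0]],[0.9,[0,0,0],[0,0,0]],[0.9,[0,0,0],[0,0,0]],[0.9,[0,0,0],[0,0,0]]]' 40
python3 -m crank '[[0.9,[0,0,0.3],[0,0,0]],[0.9,[0,0,1],[0,0,0]],[0.9,[0,0,2],[0,0,0]],[0.9,[0,0,3],[0,0,0]],[0.9,[0,0,3],[0,0,0]],[0.9,[0,0,1],[0,0,0]],[0.9,[0,0,0],[0,0,0]]]' 40
python3 -c "
from plan import *
print(*plan(*mat(0,.085),.044,76.4));print(*plan(*mat(0,-.085),.044,76.4))"
```

```text
clock: 9.38
position: [0.4927, -0.2587, 0.0041]
ee_rot: [0.465, 0.532, -0.465, 0.534]
ft_force: [-0.9, 0.8, 6.6]
grip_width: 0.339
clock: 9.97
position: [0.4938, -0.2591, 0.1098]
ee_rot: [0.465, 0.531, -0.464, 0.535]
ft_force: [0.6, -0.5, -1.5]
grip_width: 0.337
shift cm [ 4.82 44.37 -6.58] turn z -0.374 jaw -82.2 xax [ 0.005 -0.003 -1.   ] q [ 0.82  0.33 -0.5   1.77  0.17  1.08 -1.17]
shift cm [ 0.83 27.85 -6.58] turn z -0.374 jaw -82.2 xax [ 0.005 -0.003 -1.   ] q [ 0.82  0.33 -0.5   1.77  0.17  1.08 -1.17]
```

```bash
python3 -m crank '[[0.9,[0.1,1.5,0],[0,0,-0.02]],[0.9,[0.3,3,0],[0,0,-0.03]],[0.9,[0.4,3.5,0],[0,0,-0.04]],[0.9,[0.4,3.5,0],[0,0,-0.04]],[0.9,[0.4,3.5,0],[0,0,-0.04]],[0.9,[0.4,3.5,0],[0,0,-0.04]],[0.9,[0.4,3.5,0],[0,0,-0.04]],[0.9,[0.4,3.5,0],[0,0,-0.04]],[0.9,[0.4,3.5,0],[0,0,-0.04]],[0.9,[0.4,3.5,0],[0,0,-0.02]]]'
python3 -m crank '[[0.9,[0.4,3.5,0],[0,0,-0.02]],[0.9,[0.4,3.5,0],[0,0,0]],[0.9,[0.4,2.5,0],[0,0,0]],[0.9,[0.2,1.5,0],[0,0,0]],[0.9,[0,0,0],[0,0,0]],[0.9,[0,0,0],[0,0,0]]]'
python3 -c "
from plan import *
print(*plan(*mat(0,.085),.075,76.4))"
```

```text
clock: 10.8
position: [0.5272, 0.0681, 0.1052]
ee_rot: [-0.55, -0.444, 0.551, -0.443]
ft_force: [-0.1, 0.5, -1.1]
grip_width: 0.341
clock: 11.3
position: [0.5412, 0.1771, 0.1051]
ee_rot: [-0.554, -0.439, 0.555, -0.439]
ft_force: [-0.7, -0.3, -0.2]
grip_width: 0.34
shift cm [ 0.08  0.75 -3.01] turn z -0.006 jaw -103.3 xax [-0.002 -0.    -1.   ] q [ 0.15  0.4  -0.66  1.73  0.27  1.11 -2.4 ]
```

```bash
python3 -m crank '[[0.9,[0.1,0.75,-1],[0,0,-0.006]],[0.9,[0,0,-1],[0,0,0]],[0.9,[0,0,-1],[0,0,0]],[0.9,[0,0,0],[0,0,0]],[0.9,[0,0,0],[0,0,0]]]'
python3 - <<'E'
from plan import *; from stack import mw
print(*plan(*mat(0,.085),.046,76.4))
ims=[]
for n in("top","scene"):
    p=cam(n); ims.append(mw(p,n,p["frame"],telemetry.get_obs()["position"][2]+.014,.00075))
cv2.imwrite("pics/p1.png",np.hstack(ims)[:,:,::-1])
E
```

```text
clock: 11.72
position: [0.5426, 0.1829, 0.0754]
ee_rot: [-0.556, -0.437, 0.557, -0.436]
ft_force: [-0.1, -0.5, -0.4]
grip_width: 0.341
shift cm [-0.06  0.17 -2.94] turn z 0.003 jaw -103.8 xax [-0.002 -0.001 -1.   ] q [ 0.13  0.44 -0.65  1.75  0.3   1.06 -2.43]
```

View pics/p1.png

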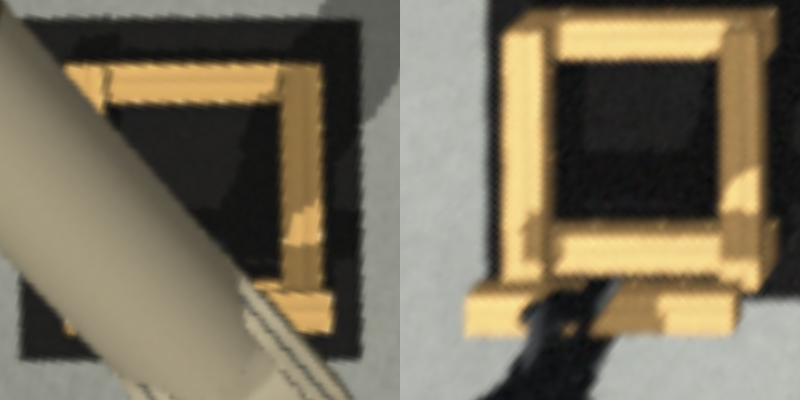

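The left half shows c1's far end at (333,312), about u=100 mm, v=84 mm, which is on target. The right half agrees to within 2–3 mm. Lowering now.

```bash
python3 -m crank '[[0.9,[0,0.15,-1],[0,0,0]],[0.9,[0,0,-1],[0,0,0]],[0.9,[0,0,-0.5],[0,0,0]],[0.9,[0,0,-0.3],[0,0,0]],[0.9,[0,0,-0.2],[0,0,0]],[0.9,[0,0,0],[0,0,0]],[0.9,[0,0,0],[0,0,0]]]'; python3 -c "
from plan import *
print(*plan(*mat(0,.085),.0455,76.4))"
```

```text
clock: 12.4
position: [0.5432, 0.1857, 0.0464]
ee_rot: [0.556, 0.437, -0.556, 0.437]
ft_force: [0.2, -0.4, -1.6]
grip_width: 0.341
shift cm [-0.12 -0.11 -0.09] turn z 0.002 jaw -103.7 xax [ 0.  0. -1.] q [ 0.11  0.48 -0.63  1.76  0.33  1.01 -2.46]
```

```bash
python3 -m crank '[[0.9,[-0.1,-0.1,-0.1],[0,0,0]],[0.9,[0,0,0],[0,0,0]],[0.6,[0,0,0],[0,0,0]],[0.5,[0,0,0],[0,0,0]],[0.4,[0,0,0],[0,0,0]],[0.3,[0,0,0],[0,0,0]],[0.3,[0,0,0],[0,0,0]],[0.3,[0,0,0],[0,0,0]],[0.3,[0,0,0],[0,0,0]]]'
python3 -m crank '[[0.3,[0,0,1],[0,0,0]],[0.3,[0,0,2],[0,0,0]],[0.3,[0,0,3],[0,0,0]],[0.3,[0,-3.5,1],[0,0,0]],[0.3,[0,-3.5,0],[0,0,0.05]],[0.3,[0,-3.5,0],[0,0,0.05]],[0.3,[0,-3.5,0],[0,0,0.05]],[0.3,[0,-3.5,0],[0,0,0.05]],[0.3,[0,-3.5,0],[0,0,0.05]],[0.3,[0,-3.5,0],[0,0,0.05]],[0.3,[0,-3.5,0],[0,0,0.05]],[0.3,[0,-3.5,0],[0,0,0.05]]]'
python3 -m crank '[[0.3,[0,-3.5,0],[0,0,0.05]],[0.3,[0,-3.5,0],[0,0,0.05]],[0.3,[0,-3.5,0],[0,0,0.05]],[0.3,[0,-3.5,0],[0,0,0.05]],[0.3,[0,-3.5,0],[0,0,0.05]],[0.3,[0,0,0],[0,0,0]]]'
python3 - <<'E'
from plan import *; from stack import mw,runs,mask
print(*plan(.5395,-.3835,.11,81.9))
p=cam("top"); m=mw(p,"top",cv2.GaussianBlur(mask(p,"wood")*255,(0,0),.7),.059)
for x in(-90,-50,0,50,90): print(x,runs(m[:,int((x+150)*2)]))
for y in (75,85,95): print(y,runs(m[int((y+150)*2)]))
save(p,"pics/p2.png",(220,120,420,270),4)
E
```

```text
clock: 13.15
position: [0.5421, 0.1846, 0.0454]
ee_rot: [-0.556, -0.437, 0.556, -0.437]
ft_force: [0.2, 0.8, -0.3]
grip_width: 0.705
clock: 14.15
position: [0.542, -0.1321, 0.1164]
ee_rot: [0.458, 0.539, -0.457, 0.539]
ft_force: [1.0, -1.0, -0.1]
grip_width: 0.697
clock: 14.65
position: [0.5399, -0.3143, 0.1156]
ee_rot: [0.388, 0.59, -0.391, 0.591]
ft_force: [-0.7, -2.0, -0.7]
grip_width: 0.699
shift cm [-0.04 -6.92 -0.56] turn z -0.546 jaw -66.8 xax [-0.001 -0.004 -1.   ] q [ 0.87  0.47 -0.54  1.58  0.26  1.16 -0.89]
-90 [(np.float64(-101.5), np.float64(101.0))]
-50 [(np.float64(-100.0), np.float64(-71.5)), (np.float64(66.5), np.float64(102.0))]
0 [(np.float64(-100.5), np.float64(-71.5)), (np.float64(66.5), np.float64(100.0))]
50 [(np.float64(-100.5), np.float64(-71.0)), (np.float64(65.0), np.float64(100.5))]
90 [(np.float64(-101.0), np.float64(101.0))]
75 [(np.float64(-102.0), np.float64(98.0))]
85 [(np.float64(-102.5), np.float64(98.0))]
95 [(np.float64(-102.0), np.float64(99.5))]
```

View pics/p2.png

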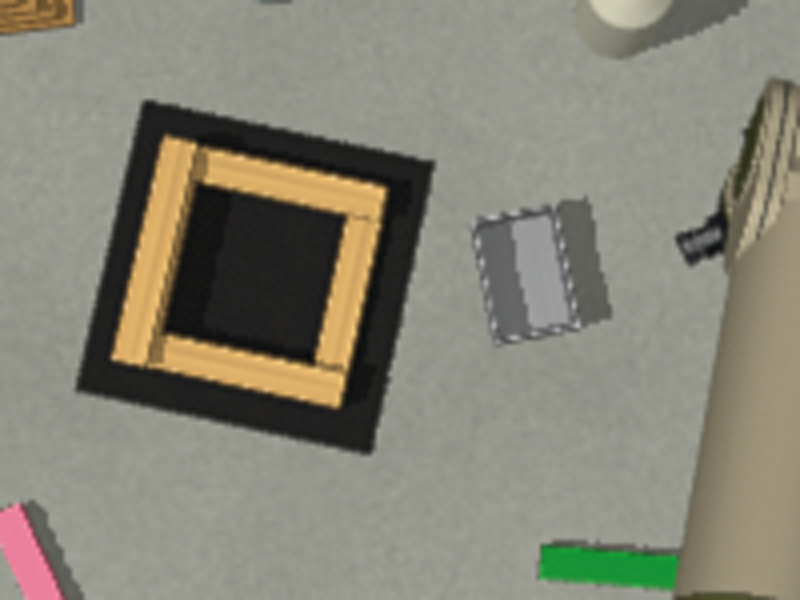

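c1 lies on a1's line within about 2 mm: left slat in the crop, (180,140) to (130,360). Now c2.

```bash
python3 -m crank '[[0.3,[0,-2.3,0],[0,0,-0.09]],[0.3,[0,-2.3,0],[0,0,-0.09]],[0.3,[0,-2,0],[0,0,-0.09]],[0.3,[0,0,0],[0,0,-0.09]],[0.3,[0,0,-1],[0,0,-0.09]],[0.3,[0,0,-2],[0,0,-0.09]],[0.3,[0,0,-2],[0,0,0]],[0.3,[0,0,-1.5],[0,0,0]],[0.3,[0,0,0],[0,0,0]],[0.3,[0,0,0],[0,0,0]]]' 40
python3 -c "
from plan import *
print(*plan(.5395,-.3835,.003,81.9))"
```

```text
clock: 15.53
position: [0.5423, -0.3701, 0.0505]
ee_rot: [0.531, 0.467, -0.531, 0.466]
ft_force: [0.6, -0.3, 0.4]
grip_width: 0.7
shift cm [-0.28 -1.34 -4.75] turn z -0.013 jaw -97.4 xax [-0.001  0.001 -1.   ] q [ 0.83  0.58 -0.4   1.54  0.25  1.07 -1.33]
```

```bash
python3 -m crank '[[0.3,[-0.4,-1.3,0],[0,0,-0.013]],[0.3,[0,0,-1.2],[0,0,0]],[0.3,[0,0,-1.5],[0,0,0]],[0.3,[0,0,-1.2],[0,0,0]],[0.3,[0,0,-0.8],[0,0,0]],[0.3,[0,0,0],[0,0,0]],[0.9,[0,0,0],[0,0,0]],[0.9,[0,0,0],[0,0,0]],[0.9,[0,0,0],[0,0,0]],[0.9,[0,0,0],[0,0,0]],[0.9,[0,0,0],[0,0,0]],[0.9,[0,0,0],[0,0,0]]]' 40
python3 -m crank '[[0.9,[0,0,0],[0,0,0]],[0.9,[0,0,0.3],[0,0,0]],[0.9,[0,0,1],[0,0,0]],[0.9,[0,0,2],[0,0,0]],[0.9,[0,0,3],[0,0,0]],[0.9,[0,0,3],[0,0,0]],[0.9,[0,0,2],[0,0,0]],[0.9,[0,0,0],[0,0,0]]]' 40
python3 -c "
from plan import *
print(*plan(*mat(0,-.085),.075,76.4))"
```

```text
clock: 16.53
position: [0.5386, -0.3846, 0.0041]
ee_rot: [0.534, 0.463, -0.534, 0.464]
ft_force: [0.0, -0.7, 3.9]
grip_width: 0.337
clock: 17.2
position: [0.5403, -0.3855, 0.1223]
ee_rot: [0.535, 0.461, -0.534, 0.466]
ft_force: [1.0, -0.0, -0.6]
grip_width: 0.337
shift cm [-3.83 40.49 -4.73] turn z -0.095 jaw -98.2 xax [ 0.006 -0.004 -1.   ] q [ 0.85  0.52 -0.41  1.47  0.22  1.19 -1.3 ]
```

```bash
python3 -m crank '[[0.9,[-0.2,1.5,0],[0,0,0]],[0.9,[-0.4,3,0],[0,0,-0.01]],[0.9,[-0.4,3.5,0],[0,0,-0.01]],[0.9,[-0.4,3.5,0],[0,0,-0.01]],[0.9,[-0.4,3.5,0],[0,0,-0.01]],[0.9,[-0.3,3.5,0],[0,0,-0.01]],[0.9,[-0.3,3.5,0],[0,0,-0.01]],[0.9,[-0.3,3.5,0],[0,0,-0.01]],[0.9,[-0.3,3.5,0],[0,0,-0.01]],[0.9,[-0.3,3.5,0],[0,0,-0.01]],[0.9,[-0.3,3.5,0],[0,0,-0.01]]]'
python3 -m crank '[[0.9,[-0.3,3,0],[0,0,0]],[0.9,[0,1.5,-1],[0,0,0]],[0.9,[0,0,-1.5],[0,0,0]],[0.9,[0,0,-1.5],[0,0,0]],[0.9,[0,0,0],[0,0,0]],[0.9,[0,0,0],[0,0,0]]]'
python3 -c "
from plan import *
print(*plan(*mat(0,-.085),.055,76.4))"
```

```text
clock: 18.12
position: [0.5013, -0.0229, 0.1164]
ee_rot: [-0.557, -0.436, 0.557, -0.436]
ft_force: [0.9, -0.7, -1.0]
grip_width: 0.336
clock: 18.62
position: [0.4984, 0.0206, 0.076]
ee_rot: [-0.556, -0.436, 0.557, -0.436]
ft_force: [0.7, -0.7, -0.8]
grip_width: 0.339
shift cm [ 0.36 -0.12 -2.1 ] turn z 0.005 jaw -103.9 xax [-0.002  0.    -1.   ] q [ 0.43  0.27 -0.63  1.93  0.19  1.   -2.09]
```

```bash
python3 -m crank '[[0.9,[0.35,-0.1,-0.5],[0,0,0.005]],[0.9,[0,0,-0.8],[0,0,0]],[0.9,[0,0,-0.8],[0,0,0]],[0.9,[0,0,0],[0,0,0]],[0.9,[0,0,0],[0,0,0]]]'
python3 - <<'E'
from plan import *; from stack import mw
print(*plan(*mat(0,-.085),.0455,76.4))
ims=[]
for n in("top","scene"):
    p=cam(n); ims.append(mw(p,n,p["frame"],telemetry.get_obs()["position"][2]+.014,.00075))
cv2.imwrite("pics/p3.png",np.hstack(ims)[:,:,::-1])
E
```

```text
clock: 19.03
position: [0.5022, 0.0196, 0.0548]
ee_rot: [-0.555, -0.438, 0.556, -0.437]
ft_force: [0.1, 0.4, 0.1]
grip_width: 0.335
shift cm [-0.02 -0.02 -0.93] turn z -0.0 jaw -103.6 xax [-0.001  0.    -1.   ] q [ 0.42  0.31 -0.62  1.94  0.22  0.96 -2.11]
```

View pics/p3.png

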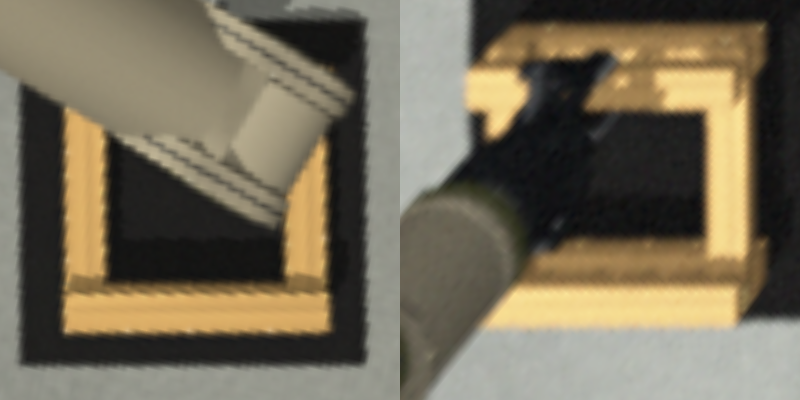

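The right half shows c2 held over a2, with its far end at about (735,85), in line with c1's at about (738,305). Lowering and releasing.

```bash
python3 -m crank '[[0.9,[0,0,-0.4],[0,0,0]],[0.9,[0,0,-0.3],[0,0,0]],[0.9,[0,0,-0.23],[0,0,0]],[0.9,[0,0,0],[0,0,0]],[0.9,[0,0,0],[0,0,0]],[0.6,[0,0,0],[0,0,0]],[0.5,[0,0,0],[0,0,0]],[0.4,[0,0,0],[0,0,0]],[0.3,[0,0,0],[0,0,0]],[0.3,[0,0,0],[0,0,0]],[0.3,[0,0,0],[0,0,0]],[0.3,[0,0,0],[0,0,0]]]'
python3 -m crank '[[0.3,[0,0,1],[0,0,0]],[0.3,[0,0,2],[0,0,0]],[0.3,[0,0,3],[0,0,0]],[0.3,[0,0,3.5],[0,0,0]],[0.3,[0,0,3],[0,0,0]],[0.3,[0,-3.5,0],[0,0,0.05]],[0.3,[0,-3.5,0],[0,0,0.05]],[0.3,[0,-3.5,0],[0,0,0.05]],[0.3,[0,-3.5,0],[0,0,0.05]],[0.3,[0,-3.5,0],[0,0,0.05]],[0.3,[0,-3.5,0],[0,0,0.05]],[0.3,[0,-3.5,0],[0,0,0.05]]]'
python3 -m crank '[[0.3,[0,-3.5,0],[0,0,0.05]],[0.3,[0,-3.5,0],[0,0,0.05]],[0.3,[0,-3.5,0],[0,0,0.05]],[0.3,[0,0,0],[0,0,0]],[0.3,[0,0,0],[0,0,0]]]'
python3 - <<'E'
from plan import *; from stack import mw,runs,mask
ims=[]
for n in("top","scene"):
    p=cam(n); ims.append(mw(p,n,p["frame"],.059,.00075))
    for t in["catcher","bottle","jar","pot1"]: print(n,t,[np.round(w(p,d["location"]),3) for d in mark_of(t,p) if d["conf"]>.5])
    if n=="scene": continue
    m=mw(p,n,cv2.GaussianBlur(mask(p,"wood")*255,(0,0),.7),.059)
    for x in(-50,0,50): print(x,runs(m[:,int((x+150)*2)]))
    for y in (-90,-80,80,90): print(y,runs(m[int((y+150)*2)]))
    m=mw(p,n,cv2.GaussianBlur(mask(p,"wood")*255,(0,0),.7),.041)
    for y in (-50,0,50): print("b",y,runs(m[int((y+150)*2)]))
cv2.imwrite("pics/p4.png",np.hstack(ims)[:,:,::-1])
E
```

```text
clock: 20.13
position: [0.5026, 0.0196, 0.0461]
ee_rot: [-0.556, -0.437, 0.556, -0.437]
ft_force: [-0.1, -0.3, -0.5]
grip_width: 0.697
clock: 21.13
position: [0.5024, -0.227, 0.172]
ee_rot: [0.47, 0.528, -0.47, 0.528]
ft_force: [0.8, -0.1, -0.1]
grip_width: 0.702
clock: 21.55
position: [0.5018, -0.3326, 0.1713]
ee_rot: [0.431, 0.56, -0.431, 0.56]
ft_force: [-0.3, 1.6, -0.3]
grip_width: 0.703
top catcher [array([ 0.517, -0.14 ,  0.004])]
top bottle [array([ 0.75 , -0.225,  0.002])]
top jar [array([0.407, 0.497, 0.002]), array([0.539, 0.182, 0.014])]
top pot1 [array([ 0.798,  0.086, -0.   ]), array([0.646, 0.451, 0.005])]
-50 [(np.float64(-100.0), np.float64(-68.0)), (np.float64(66.5), np.float64(102.0))]
0 [(np.float64(-100.0), np.float64(-68.0)), (np.float64(66.5), np.float64(100.0))]
50 [(np.float64(-99.5), np.float64(-67.5)), (np.float64(65.0), np.float64(100.5))]
-90 [(np.float64(-100.0), np.float64(99.5))]
-80 [(np.float64(-101.5), np.float64(100.5))]
80 [(np.float64(-101.5), np.float64(99.0))]
90 [(np.float64(-103.0), np.float64(99.0))]
b -50 [(np.float64(-101.0), np.float64(-70.0)), (np.float64(66.0), np.float64(97.5))]
b 0 [(np.float64(-101.0), np.float64(-70.0)), (np.float64(68.0), np.float64(97.5))]
b 50 [(np.float64(-101.0), np.float64(-69.0)), (np.float64(68.0), np.float64(98.0))]
scene catcher [array([0.5  , 0.018, 0.056]), array([ 0.512, -0.135,  0.001])]
scene bottle [array([ 0.749, -0.222,  0.   ])]
scene jar [array([0.404, 0.496, 0.006])]
scene pot1 [array([0.795, 0.088, 0.004]), array([0.649, 0.452, 0.005])]
```

View pics/p4.png

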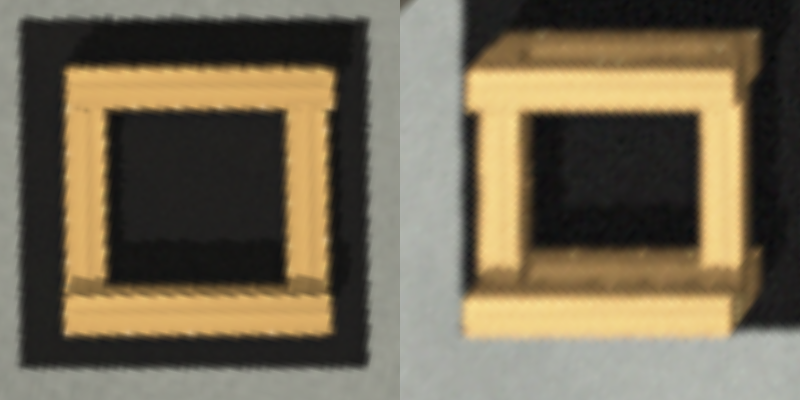

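The left half shows c2 spanning (65–335, 88) and c1 spanning (63–332, 315), with b1 and b2 square under them. All are within about 2 mm, the bystanders have not moved, and the gripper is clear. Handing in.

```bash
python3 -c "
from workcell import manip
print(manip.hand_in())"
```

```text
the job is handed in; nothing more can be done
None
```

I finished the job in the order asked and handed it in at about 22 s. I pushed b2 along a1 and a2 with both open fingers, without lifting it, until it lay square across their empty ends. Then I laid c1 above a1 and c2 above a2.

**Last checks (top camera, mat frame):**
- **b2:** its outer edge reads 97.5–98 mm where flush would be 100. Right after the push it read about 99 mm. It is therefore 1–2.5 mm short of flush, and I left it rather than push again.
- **b1:** reads the same as at the start.
- **c1 and c2:** both lie within about 2 mm of the bottom slats' lines and ends, with c1 about 1–2 mm towards mat -x.
- **Catcher, bottle, jar and pots:** all read where they were at the start, within the detector's error.
- **Other slats:** I never moved to the green, purple or pink look-alikes, and did not measure them again.

**Disagreements:** the two cameras placed the mat 3–4 mm apart, so I aimed at the average. In the last check, the detector also falsely reported a jar (top view) and a catcher (scene view) on the stack; I ignored both.

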